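# Transfer the row of gem containers to the log board

### The arm

A 6-joint arm with a two-finger parallel gripper is mounted at the origin on a cart in front of the work surface, level with it; the furniture and walls round the work are solid. World frame = base frame: x ahead of the robot, y to its left, z up, the work surface at z = 0. Lengths are in mm, angles in rad, forces in N, time in s.
With the tool pointing down it reaches from about 200 to 875 mm from the base axis. Payload 3.4 kg.
Tool frame: the origin (TCP) lies at the very end of the fingers, on their centre line; the grasp point (between the pads) lies 19 mm behind it; z points along the fingers, y is the line along which they close (so a half turn about z gives the same grasp; the last joint's range is limited). The gripper opens to 94 mm and grips with 3 to 60 N. Pads are 16 mm wide; open, the fingers measure 119 mm over their backs; the gripper's body (75 mm by 177 mm) begins 78 mm behind the grasp point.
Start: joints at [0.979, 0.276, 1.505, -0, 1.361, -0.121], TCP at [260.842, 512.471, 205.493] pointing down, gripper open.
Joint ranges: [-2.89, 2.89], [-0.75, 2.08], [0.22, 2.7], [-1.18, 4.32], [0.11, 2.71], [-2.7, 2.7]. Speed limits (rad/s): [2.57, 2.57, 3.14, 3.14, 3.14, 3.14].

### API

Orientations are given as a rotation vector (axis times angle).
In Python, from workcell import readout, vision, job gives the robot as it stands.
- The arm moves only by the tool send_rows, never from a script. Its arguments are lists of equal length, an entry for each row: "delta_pos": the shift along the tool's x, y, z in units of 30 mm (1.0 is 30 mm), a list of three; "rotation": the turn, a rotation vector about the tool's x, y, z in units of 0.1 rad (1.0 is 0.1 rad), a list of three. A call has exactly 5 rows; each row shifts and turns the commanded pose from where the row before left it, along the tool's axes as they then stand; what a row does not reach is not made up. A row lasts 1/10 s, in which the tool goes at most 50 mm and 8.59 degrees, less where a joint would pass 70% of its speed; a pose out of reach is approached as far as the arm can. A call with a number of a shift or a turn outside -1 to 1 is refused whole. A call with a gripper value outside its range is refused whole. "jaw" is the opening, from -1 (shut) to 1 (fully open), so that 0 is half open, set as the call begins (left out, the last holds). The fingers move at their own pace and stop on an object; "squeeze" is the grip in N (left out, the last holds). Time passes only in rows, so rows that do not move let the fingers close, or fill a call up. It gives the time, the measured TCP pose, the force, the opening and the grip force at its end, in the units of the state.
- readout.get_obs(): the state, without advancing time (a new reading comes with each control period).
- vision.capture(name): name is "scene" or "top" or "wrist"; returns a dict with "frame" (480x640x3 uint8, blue, green, red), "K" (3x3 intrinsics, pixels), "k1" (the pictures are not rectified: a ray, as slopes to the right and down, at radius r is drawn at 1 + k1 r^2 times it, then the intrinsics apply), "rvec" (rotation vector, rad) and "tvec" (3), from world to camera coordinates, as OpenCV has them. Camera axes: x right, y down, z forward; pixel columns grow to the right and rows downward; lengths in mm; the calibration is good to about 2 mm. A picture is of the moment at which its call begins. There is no depth.
- job.sign_off(): hands the job in; it is judged then, once.
The state is a dict: "time_s": time; "joints": joint angles; "joint_vel": joint speeds; "joint_efforts": joint torques, N m; "ee_pos": TCP position; "eef_rot": TCP orientation; "force": force on the tool from outside, world axes, zero at the start; "torque": the same for the moment, N m; "width": opening from 0.0 (shut) to 1.0 (fully open); "grip_force": force on a finger pad.
Only numpy, scipy, OpenCV 4.12 (cv2) and the standard library are available. Lean on these libraries where they do the work, as an engineer would, in place of code of your own. Each camera call takes 0.05 s, during which the arm holds its last target. There are 200 camera calls.

### The job

The gem jar, vial, tin and gem box stand on the light field board in the order their gems were found, counted from the end with the brass stud. Move all four to the dark board in the same order, counted from that board's own brass stud: one standing upright in the middle of each felt pad.

Things in the scene. Friction and masses are not known exactly. Their poses are not given: they have to be found in the camera images.
- gem_jar: flat round gem jar with a white lid, 24 mm tall; lid 50 mm across (from 15 to 24 mm above its underside), body 47 mm across; about 50 g. Closed and loose. Origin: centre of its underside, z up. At the start it stands on its own cork tile, within 5 mm of its middle.
- gem_vial: slim clear vial with a white cap and stone chips inside, 46 mm tall; barrel 21 mm across, cap 23 mm across (from 34 mm up); about 30 g. Closed and loose. Origin: centre of its underside, z up. At the start it stands on its own cork tile, within 5 mm of its middle.
- gem_tin: round aluminium screw-top tin, 34 mm tall; lid 40 mm across (from 20 mm up), body 36 mm across; about 60 g. Closed and loose. Origin: centre of its underside, z up. At the start it stands on its own cork tile, within 5 mm of its middle.
- gem_box: square gem box, black below, with a white lid that has a grey pane, 40 x 40 x 24 mm; its sides turned up to 0.25 rad from the field board's; about 50 g. Closed and loose. Origin: centre of its underside, z up. At the start it stands on its own cork tile, within 5 mm of its middle.
- tile_jar: cork tile, 58 (along the row) x 72 x 5 mm, fixed on top of the field board: the one on which gem_jar stands at the start. It stays there and so still tells that container's place in the row. Origin: centre of its underside, axes as the field board's.
- tile_vial: cork tile, 58 (along the row) x 72 x 5 mm, fixed on top of the field board: the one on which gem_vial stands at the start. It stays there and so still tells that container's place in the row. Origin: centre of its underside, axes as the field board's.
- tile_tin: cork tile, 58 (along the row) x 72 x 5 mm, fixed on top of the field board: the one on which gem_tin stands at the start. It stays there and so still tells that container's place in the row. Origin: centre of its underside, axes as the field board's.
- tile_box: cork tile, 58 (along the row) x 72 x 5 mm, fixed on top of the field board: the one on which gem_box stands at the start. It stays there and so still tells that container's place in the row. Origin: centre of its underside, axes as the field board's.
- field_board: light wooden board, 300 x 90 x 12 mm, fixed to the bench, with four cork tiles in a row, 66 mm apart: tile centres at x = +99, +33, -33, -99 mm, y = 0 in its frame (which tile is at which of these places varies). Origin: centre of its underside; x along the row, z up. A brass stud (12 mm wide, 9 mm tall) stands at its +x end, at x = +136 mm, and marks the beginning of the row. Tile tops are 17 mm above the bench.
- log_board: dark wooden board, 300 x 90 x 12 mm, fixed to the bench, empty, with four grey felt pads let in flush with its top (12 mm above the bench), 58 mm along the row x 72 mm across it, 66 mm apart: pad centres at x = -99, -33, +33, +99 mm, y = 0 in its frame. Origin: centre of its underside; x along the row, z up. Its brass stud (12 mm wide, 9 mm tall) stands at its -x end, at x = -136 mm, and marks the beginning of the row.
Mind the look-alikes: they are no part of the job. Leave any blue look-alike of the gem_jar alone.

How it is judged (in metres and radians):
At the end, for the whole second after the job is handed in: Each container stands at rest, tilted under 0.3 rad, on the dark board's pad with the same place from its stud as its cork tile has from the light board's stud: origin within 14 mm of the pad's centre along and across the board, within 5 mm in height (((x of tile_jar in the frame of field_board between 0.079 and 0.119 m and x of gem_jar in the frame of log_board between -0.113 and -0.085 m) or (x of tile_jar in the frame of field_board between 0.013 and 0.053 m and x of gem_jar in the frame of log_board between -0.047 and -0.019 m) or (x of tile_jar in the frame of field_board between -0.053 and -0.013 m and x of gem_jar in the frame of log_board between 0.019 and 0.047 m) or (x of tile_jar in the frame of field_board between -0.119 and -0.079 m and x of gem_jar in the frame of log_board between 0.085 and 0.113 m)) and y of gem_jar in the frame of log_board between -0.014 and 0.014 m and z of gem_jar in the frame of log_board between 0.007 and 0.017 m and angle between each of gem_jar, gem_vial, gem_tin, gem_box's own z axis and vertical below 0.3 rad and linear speed of each of gem_jar, gem_vial, gem_tin, gem_box below 0.02 m/s and angular speed of each of gem_jar, gem_vial, gem_tin, gem_box below 0.2 rad/s and ((x of tile_vial in the frame of field_board between 0.079 and 0.119 m and x of gem_vial in the frame of log_board between -0.113 and -0.085 m) or (x of tile_vial in the frame of field_board between 0.013 and 0.053 m and x of gem_vial in the frame of log_board between -0.047 and -0.019 m) or (x of tile_vial in the frame of field_board between -0.053 and -0.013 m and x of gem_vial in the frame of log_board between 0.019 and 0.047 m) or (x of tile_vial in the frame of field_board between -0.119 and -0.079 m and x of gem_vial in the frame of log_board between 0.085 and 0.113 m)) and y of gem_vial in the frame of log_board between -0.014 and 0.014 m and z of gem_vial in the frame of log_board between 0.007 and 0.017 m and ((x of tile_tin in the frame of field_board between 0.079 and 0.119 m and x of gem_tin in the frame of log_board between -0.113 and -0.085 m) or (x of tile_tin in the frame of field_board between 0.013 and 0.053 m and x of gem_tin in the frame of log_board between -0.047 and -0.019 m) or (x of tile_tin in the frame of field_board between -0.053 and -0.013 m and x of gem_tin in the frame of log_board between 0.019 and 0.047 m) or (x of tile_tin in the frame of field_board between -0.119 and -0.079 m and x of gem_tin in the frame of log_board between 0.085 and 0.113 m)) and y of gem_tin in the frame of log_board between -0.014 and 0.014 m and z of gem_tin in the frame of log_board between 0.007 and 0.017 m and ((x of tile_box in the frame of field_board between 0.079 and 0.119 m and x of gem_box in the frame of log_board between -0.113 and -0.085 m) or (x of tile_box in the frame of field_board between 0.013 and 0.053 m and x of gem_box in the frame of log_board between -0.047 and -0.019 m) or (x of tile_box in the frame of field_board between -0.053 and -0.013 m and x of gem_box in the frame of log_board between 0.019 and 0.047 m) or (x of tile_box in the frame of field_board between -0.119 and -0.079 m and x of gem_box in the frame of log_board between 0.085 and 0.113 m)) and y of gem_box in the frame of log_board between -0.014 and 0.014 m and z of gem_box in the frame of log_board between 0.007 and 0.017 m); the robot touches nothing.
It also fails if it takes over 112 s, if anything falls off the work surface, if the arm or the gripper's body presses on something with over 40 N, if the wrist force passes 120 N, or if a joint passes its speed limit or range.

## Working session

There is one attempt and no reset: what is moved stays moved. The work goes in short steps, Python scripts to look and compute and a tool call to move; the robot and the scene stay as the last step left them, time stands still between calls to the robot, and variables do not carry over. Pictures are saved under pics/ and viewed, at most 14 in all, crops included, and the job is handed in when it is done.

Besides the shell and the picture viewer there is one more tool, called as name(argument=value, ...) on one line, values as JSON. send_rows: Moves the arm, as the interface text tells. Its arguments: {"type":"object","properties":{"delta_pos":{"type":"array","items":{"type":"array","items":{"type":"number","minimum":-1,"maximum":1}}},"rotation":{"type":"array","items":{"type":"array","items":{"type":"number","minimum":-1,"maximum":1}}},"jaw":{"type":"number"},"squeeze":{"type":"number"}},"required":["delta_pos","rotation"]}

```bash
mkdir -p pics; ls; cat > h.py <<'E'
import numpy as np, cv2
from workcell import readout, vision, job
def cap(n,f=None):
    d=vision.capture(n)
    if f: cv2.imwrite(f,d["frame"])
    return d
def px2w(d,uv,z):
    K=np.array(d["K"],float);R=cv2.Rodrigues(np.array(d["rvec"],float))[0];t=np.array(d["tvec"],float).ravel()
    p=cv2.undistortPoints(np.array([[uv]],float),K,np.array([d["k1"],0,0,0,0.]),None).ravel() if True else 0
    r=R.T@np.array([p[0],p[1],1]);c=-R.T@t
    return c+r*(z-c[2])/r[2]
def w2px(d,P):
    P=np.array(P,float).reshape(-1,1,3)
    return cv2.projectPoints(P,np.array(d["rvec"],float),np.array(d["tvec"],float),np.array(d["K"],float),np.array([d["k1"],0,0,0,0.]))[0].reshape(-1,2)
E
python3 - <<'E'
from h import *
import pickle
o=readout.get_obs();print(o["time_s"],o["ee_pos"],o["eef_rot"],o["width"])
for n in("top","scene"):
    d=cap(n,f"pics/{n}0.png");pickle.dump(d,open(n+".pkl","wb"))
    print(n,d["k1"],px2w(d,(320,240),0))
E
```

```text
pics
0.0 [260.55662046 511.96840135 204.63078311] [-7.32649879e-01 -3.05438179e+00  2.60016570e-03] 1.0022309358372252
top -0.051393528756905824 [528.82929835 -22.96741328   0.        ]
scene -0.05923050773209907 [ 5.50171978e+02  5.97599869e+01 -5.68434189e-14]
```

View pics/top0.png

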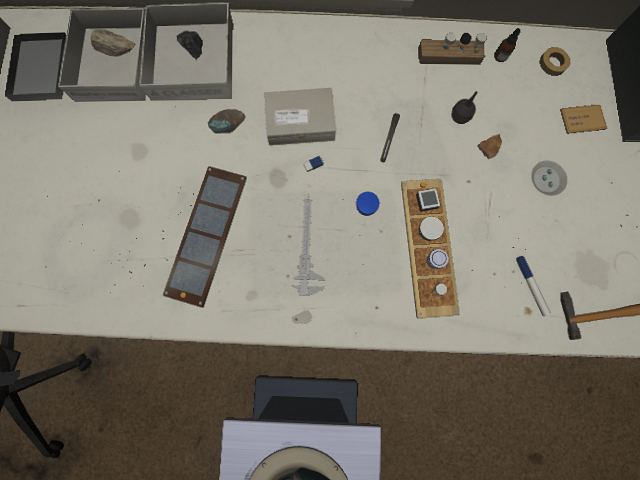

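View pics/scene0.png

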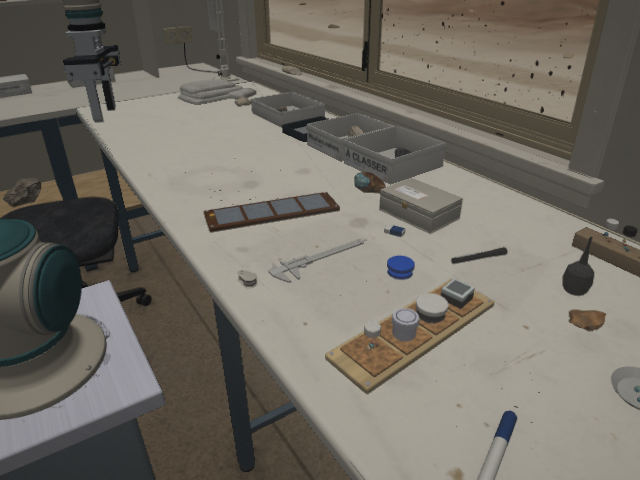

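Top view: the light board runs from (422,182) to (440,315), holding box (428,199), jar (431,228), tin (438,259) and vial (441,289). The dark board runs from (227,172) to (185,300). The blue jar at (368,203) is the look-alike; the white-lidded one at (431,228) on cork is the gem jar. I'll confirm the studs and the jar in one enlarged crop.

```bash
python3 - <<'E'
from h import *
f=cv2.imread("pics/top0.png")
a=cv2.resize(f[155:325,150:260],None,fx=3.5,fy=3.5,interpolation=cv2.INTER_CUBIC)
b=cv2.resize(f[155:325,355:470],None,fx=3.5,fy=3.5,interpolation=cv2.INTER_CUBIC)
cv2.imwrite("pics/crop0.png",np.hstack([a,b]));print(a.shape)
E
```

```text
(595, 385, 3)
```

View pics/crop0.png

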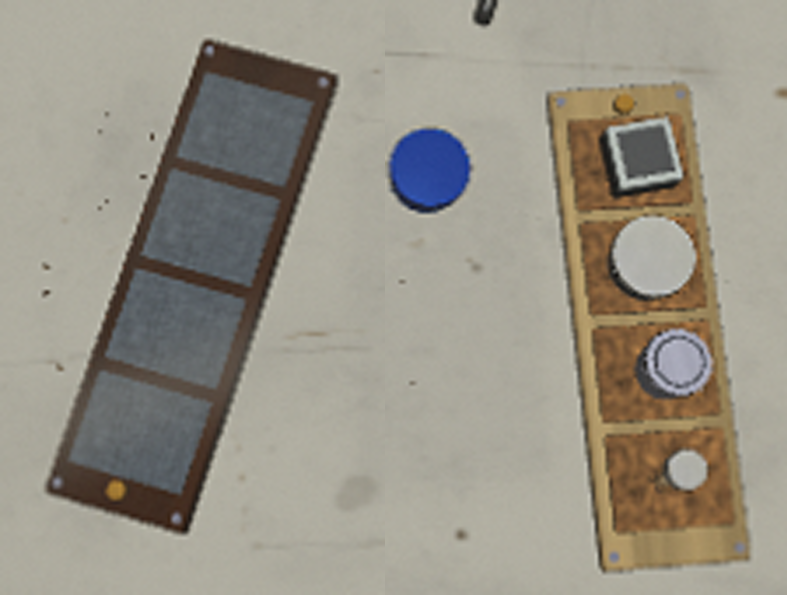

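Crop: brass studs at crop (624,104) on the light board, at its box end, and (115,490) on the dark board, at its lower end. So the order is box, jar, tin, vial, with the box going to the lowest dark pad. The white jar sits on cork, and the blue one is off the board and left alone.

```bash
python3 - <<'E'
from h import *
import pickle
d=pickle.load(open("top.pkl","rb"))
R=cv2.Rodrigues(np.array(d["rvec"],float))[0];print("cam",-R.T@np.array(d["tvec"]).ravel())
def fit(cs,off,stud):
    uv=[(off+x/3.5,155+y/3.5) for x,y in cs]
    W=np.array([px2w(d,p,12)[:2] for p in uv]);s=px2w(d,(off+stud[0]/3.5,155+stud[1]/3.5),17)[:2]
    # order TL TR BR BL
    c=W.mean(0);ax=(W[0]+W[1]-W[2]-W[3])/2;print("len",np.linalg.norm(ax),np.linalg.norm(W[0]-W[1]));ax/=np.linalg.norm(ax)
    print("c",c,"stud",s,(s-c)@ax,"yaw",np.arctan2(ax[1],ax[0]));return c,ax
c,ax=fit([(548-385,92),(690-385,84),(748-385,557),(603-385,572)],355,(624-385,104))
print("tiles",[np.round(c+k*ax,1) for k in(99,33,-33,-99)])
c,ax=fit([(205,41),(337,76),(186,532),(47,490)],150,(115,490))
print("pads from stud",[np.round(c+k*ax,1) for k in(-99,-33,33,99)])
for n,p,z in[("box",(645,152),41),("jar",(655,256),41),("tin",(681,362),51),("vial",(688,470),63)]:
    print(n,px2w(d,(355+(p[0]-385)/3.5,155+p[1]/3.5),z)[:2])
# box lid corners
W=[px2w(d,(355+(x-385)/3.5,155+y/3.5),41)[:2] for x,y in((606,127),(671,118),(682,183),(618,191))]
print(np.round(W,1),[np.arctan2(*(W[j]-W[i])[::-1]) for i,j in((0,1),(3,2),(3,0),(2,1))])
E
```

```text
cam [334.04661821 -13.27426241 940.09739127]
len 297.9250994467636 90.9717075751973
c [ 523.1152792  -258.79466259] stud [ 658.95723713 -244.65889192] 136.57495610031734 yaw 0.10641617681571693
tiles [array([ 621.6, -248.3]), array([ 555.9, -255.3]), array([ 490.3, -262.3]), array([ 424.7, -269.3])]
len 296.0012100278695 88.02564471360695
c [528.02361972 222.82377624] stud [396.17446726 257.89108071] -136.39354301628055 yaw -0.23595119067064863
pads from stud [array([431.8, 246. ]), array([495.9, 230.5]), array([560.1, 215.1]), array([624.3, 199.7])]
box [ 620.46887519 -251.14280785]
jar [ 555.77723792 -256.34319556]
tin [ 490.33594462 -268.16156784]
vial [ 426.15174867 -267.88071202]
[[ 635.3 -227.4]
 [ 642.9 -267.4]
 [ 601.9 -273.4]
 [ 595.1 -234.4]] [np.float64(-1.3825164607970655), np.float64(-1.3985986914326716), np.float64(0.17169781891561509), np.float64(0.1454590282850469)]
```

send_rows(delta_pos=[[0,-1,0],[0,-1,0],[0,-1,0],[0,-1,0],[0,-1,0]], rotation=[[0,0,-1],[0,0,-1],[0,0,-1],[0,0,-1],[0,0,-1]])

```text
time_s: 0.6
ee_pos: [220.2, 368.0, 205.0]
eef_rot: [0.054, -3.14, 0.001]
force: [0.2, 0.1, 0.0]
width: 1.004
grip_force: 0.0
```

send_rows(delta_pos=[[-0.5,-1,0],[-0.5,-1,0],[-0.5,-1,0],[-0.5,-1,0],[-0.5,-1,0]], rotation=[[0,0,-1],[0,0,-0.2],[0,0,0],[0,0,0],[0,0,0]])

```text
time_s: 1.1
ee_pos: [313.9, 228.4, 205.3]
eef_rot: [0.235, -3.133, -0.0]
force: [-0.2, -0.3, -0.1]
width: 1.003
grip_force: 0.0
```

```bash
cat >> h.py <<'E'
def go(x,y,z):
    o=readout.get_obs();p=np.array(o["ee_pos"]);R=cv2.Rodrigues(np.array(o["eef_rot"],float))[0]
    d=R.T@(np.array([x,y,z])-p)
    print("t",round(o["time_s"],2),"p",np.round(p,1),"yawY",round(np.arctan2(R[1,1],R[0,1])-np.pi/2,3),"zax",np.round(R[:,2],3),"j",np.round(o["joints"],2),"w",round(o["width"],3),"units",np.round(d/30,2))
E
python3 -c "
from h import *
go(590,-250,150)"
```

```text
t 1.1 p [313.9 228.4 205.3] yawY 0.149 zax [-0.  0. -1.] j [ 0.45 -0.01  1.85  0.    1.3  -1.27] w 1.003 units [ -6.73 -17.14   1.84]
```

send_rows(delta_pos=[[-0.34,-0.86,0],[-0.34,-0.86,0],[-0.34,-0.86,0],[-0.34,-0.86,0],[-0.34,-0.86,0]], rotation=[[0,0,0],[0,0,0],[0,0,0],[0,0,0],[0,0,0]])

```text
time_s: 1.6
ee_pos: [383.3, 108.6, 205.2]
eef_rot: [0.234, -3.132, -0.0]
force: [0.7, 0.4, -1.7]
width: 1.0
grip_force: 0.0
```

send_rows(delta_pos=[[-0.34,-0.86,0],[-0.34,-0.86,0],[-0.34,-0.86,0],[-0.34,-0.86,0],[-0.34,-0.86,0]], rotation=[[0,0,0],[0,0,0],[0,0,0],[0,0,0],[0,0,0]])

```text
time_s: 2.1
ee_pos: [453.0, -11.3, 205.1]
eef_rot: [0.234, -3.132, -0.001]
force: [0.0, 0.6, -0.3]
width: 1.001
grip_force: 0.0
```

send_rows(delta_pos=[[-0.34,-0.86,0],[-0.34,-0.86,0],[-0.34,-0.86,0],[-0.34,-0.86,0],[-0.34,-0.86,0]], rotation=[[0,0,0],[0,0,0],[0,0,0],[0,0,0],[0,0,0]])

```text
time_s: 2.6
ee_pos: [522.6, -131.2, 205.0]
eef_rot: [0.234, -3.132, -0.001]
force: [0.8, -0.8, 0.7]
width: 1.001
grip_force: 0.0
```

send_rows(delta_pos=[[-0.34,-0.86,0],[-0.34,-0.86,0],[-0.34,-0.86,0],[-0.34,-0.86,0],[-0.34,-0.86,0]], rotation=[[0,0,0],[0,0,0],[0,0,0],[0,0,0],[0,0,0]])

```text
time_s: 3.1
ee_pos: [592.2, -251.1, 204.8]
eef_rot: [0.234, -3.132, -0.001]
force: [-0.7, 0.4, 0.7]
width: 1.002
grip_force: 0.0
```

```bash
python3 -c "
from h import *
import pickle
go(620.5,-251,100)
d=cap('wrist','pics/w1.png');pickle.dump(d,open('w1.pkl','wb'))
print(w2px(d,[(620.5,-251,41),(556,-256,41),(490,-267,51),(426,-268,63)]))"
```

```text
t 3.1 p [ 592.2 -251.1  204.8] yawY 0.149 zax [-0.001  0.001 -1.   ] j [-0.51  0.38  1.35  0.    1.41 -2.23] w 1.002 units [-0.94 -0.14  3.49]
[[316.88778027 247.62807792]
 [321.25611473 186.17106155]
 [320.05611336 115.4140545 ]
 [329.90266148  37.13212527]]
```

View pics/w1.png

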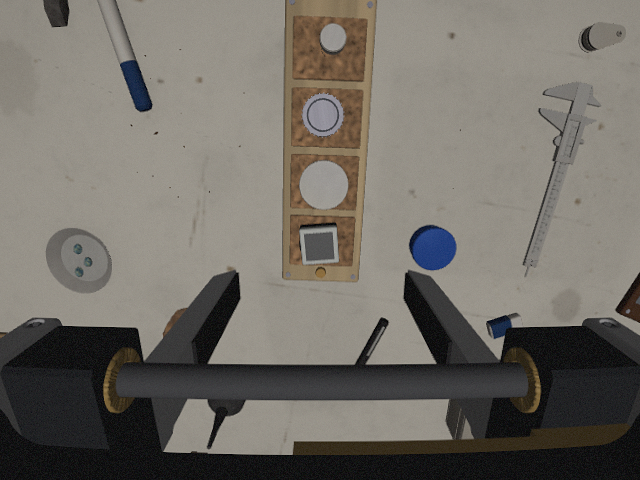

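The wrist view shows box at (319,245), jar (324,185), tin (323,115) and vial (333,38). All are within about 4 px of the predictions. The box sides are nearly aligned with the fingers, rotated about 0.04 rad.

```bash
python3 -c "
from h import *
import pickle
d=pickle.load(open('w1.pkl','rb'))
for n,p,z in [('box',(319.5,245.5),41),('jar',(323.7,184.7),41),('tin',(323,114.5),51),('vial',(333,38),63),('stud',(320.5,271.5),21)]: print(n,px2w(d,p,z).round(1))
go(620.3,-252,22)"
```

```text
box [ 617.8 -248.6   41. ]
jar [ 554.2 -253.8   41. ]
tin [ 488.8 -264.4   51. ]
vial [ 426.3 -265.3   63. ]
stud [ 654.3 -242.2   21. ]
t 3.15 p [ 594.7 -255.7  204.1] yawY 0.147 zax [ 0.002 -0.004 -1.   ] j [-0.51  0.38  1.34 -0.    1.41 -2.23] w 0.998 units [-0.86  0.02  6.07]
```

send_rows(delta_pos=[[-0.42,0.04,0.8],[-0.41,0.03,0.8],[0,0,1],[0,0,1],[0,0,1]], rotation=[[0,0,0],[0,0,0],[0,0,0],[0,0,0],[0,0,0]])

```text
time_s: 3.65
ee_pos: [615.9, -243.9, 65.9]
eef_rot: [0.234, -3.132, -0.001]
force: [0.6, -0.0, -0.5]
width: 1.0
grip_force: 0.0
```

send_rows(delta_pos=[[0,0,0.5],[0,0,0.5],[0,0,0.2],[0,0,0.2],[0,0,0]], rotation=[[0,0,0],[0,0,0],[0,0,0],[0,0,0],[0,0,0]])

```text
time_s: 4.15
ee_pos: [616.1, -244.2, 25.0]
eef_rot: [0.234, -3.132, -0.001]
force: [-0.7, 0.2, 0.2]
width: 1.004
grip_force: 0.0
```

```bash
python3 -c "
from h import *
go(619,-250,22)
d=cap('wrist','pics/w2.png')
go(619,-250,22)"
```

```text
t 4.15 p [ 616.1 -244.2   25. ] yawY 0.149 zax [-0.001  0.001 -1.   ] j [-0.48  0.54  1.55  0.    1.05 -2.2 ] w 1.004 units [-0.07 -0.21  0.1 ]
t 4.2 p [ 616.4 -244.4   25.6] yawY 0.149 zax [ 0.  0. -1.] j [-0.48  0.54  1.55  0.    1.05 -2.2 ] w 1.003 units [-0.06 -0.2   0.12]
```

View pics/w2.png

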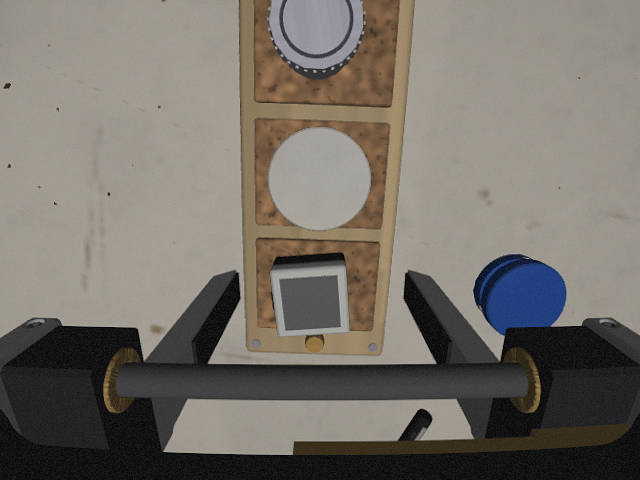

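Box at (311,297), about 6 mm to the left of the finger centre line (322). Correct, align and grip.

send_rows(delta_pos=[[-0.07,-0.2,0.1],[0,0,0],[0,0,0],[0,0,0],[0,0,0]], rotation=[[0,0,-0.5],[0,0,0],[0,0,0],[0,0,0],[0,0,0]])

```text
time_s: 4.7
ee_pos: [619.4, -249.9, 22.8]
eef_rot: [-0.312, 3.126, -0.0]
force: [-0.0, -0.3, 0.2]
width: 0.997
grip_force: 0.0
```

send_rows(delta_pos=[[0,0,0],[0,0,0],[0,0,0],[0,0,0],[0,0,0]], rotation=[[0,0,0],[0,0,0],[0,0,0],[0,0,0],[0,0,0]], jaw=-1, squeeze=15)

```text
time_s: 5.2
ee_pos: [619.3, -250.0, 22.4]
eef_rot: [0.312, -3.126, -0.0]
force: [0.1, -0.8, -0.8]
width: 0.61
grip_force: 0.0
```

send_rows(delta_pos=[[0,0,0],[0,0,0],[0,0,0],[0,0,0],[0,0,0]], rotation=[[0,0,0],[0,0,0],[0,0,0],[0,0,0],[0,0,0]])

```text
time_s: 5.7
ee_pos: [619.3, -250.0, 22.4]
eef_rot: [0.312, -3.126, -0.0]
force: [0.0, -0.1, 0.6]
width: 0.424
grip_force: 15.0
```

send_rows(delta_pos=[[0,0,-0.3],[0,0,-1],[0,0,-1],[0,0,-1],[0,0,0]], rotation=[[0,0,0],[0,0,0],[0,0,0],[0,0,0],[0,0,0]])

```text
time_s: 6.2
ee_pos: [622.3, -251.6, 127.1]
eef_rot: [-0.312, 3.118, -0.009]
force: [0.8, -0.6, -0.8]
width: 0.428
grip_force: 15.0
```

```bash
python3 -c "
from h import *
go(431.8,246,110)
d=cap('wrist','pics/w3.png')"
```

```text
t 6.2 p [ 622.3 -251.6  127.1] yawY 0.199 zax [ 0.009 -0.005 -1.   ] j [-0.49  0.46  1.41  0.    1.26 -2.26] w 0.428 units [ 2.94 17.52  0.43]
```

View pics/w3.png

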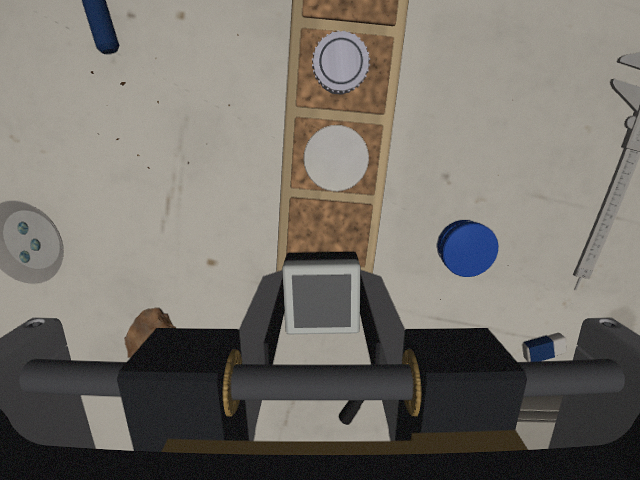

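The box is held squarely, centred at (322,295). Carry it to pad 1.

send_rows(delta_pos=[[0.15,0.88,0],[0.15,0.88,0],[0.15,0.88,0],[0.15,0.88,0],[0.15,0.88,0]], rotation=[[0,0,0],[0,0,0],[0,0,0],[0,0,0],[0,0,0]])

```text
time_s: 6.75
ee_pos: [569.5, -123.8, 119.8]
eef_rot: [0.312, -3.123, -0.002]
force: [-0.7, 0.6, -0.5]
width: 0.426
grip_force: 15.0
```

send_rows(delta_pos=[[0.15,0.88,0],[0.15,0.88,0],[0.15,0.88,0],[0.15,0.88,0],[0.15,0.88,0]], rotation=[[0,0,0],[0,0,0],[0,0,0],[0,0,0],[0,0,0]])

```text
time_s: 7.25
ee_pos: [521.2, 0.9, 120.0]
eef_rot: [0.312, -3.123, -0.001]
force: [0.8, 0.8, 0.4]
width: 0.428
grip_force: 15.0
```

send_rows(delta_pos=[[0.15,0.88,0],[0.15,0.88,0],[0.15,0.88,0],[0.15,0.88,0],[0.15,0.88,0]], rotation=[[0,0,0],[0,0,0],[0,0,0],[0,0,0],[0,0,0]])

```text
time_s: 7.75
ee_pos: [473.0, 125.5, 120.1]
eef_rot: [0.312, -3.123, -0.0]
force: [0.7, 0.6, -0.8]
width: 0.423
grip_force: 15.0
```

send_rows(delta_pos=[[0.15,0.88,0],[0.15,0.88,0],[0.15,0.88,0],[0.15,0.88,0],[0,0,0]], rotation=[[0,0,0],[0,0,0],[0,0,0],[0,0,0],[0,0,0]])

```text
time_s: 8.25
ee_pos: [433.9, 226.5, 120.2]
eef_rot: [0.317, -3.122, -0.001]
force: [0.3, -0.1, -0.4]
width: 0.421
grip_force: 15.0
```

```bash
python3 -c "
from h import *
import pickle
go(431.8,246,18)
d=cap('wrist','pics/w4.png');pickle.dump(d,open('w4.pkl','wb'))
print(w2px(d,[(431.8,246,12),(495.9,230.5,12),(560.1,215.1,12),(624.3,199.7,12)]))"
```

```text
t 8.25 p [433.9 226.5 120.2] yawY 0.202 zax [-0.003  0.    -1.   ] j [ 0.34  0.22  1.81  0.    1.11 -1.44] w 0.421 units [-0.07  0.65  3.41]
[[342.97877186 238.48556887]
 [311.47654433 300.67891113]
 [283.37549354 356.24318235]
 [258.38666572 405.49884834]]
```

View pics/w4.png

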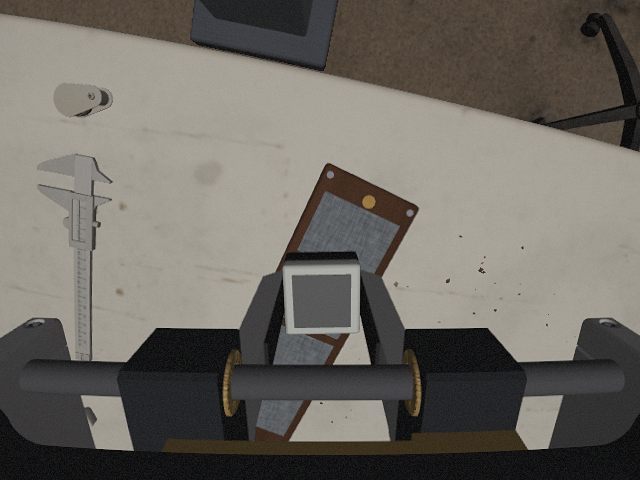

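Stud at (369,202); board end corners at (330,164) and (418,208). Pad 1 lies partly under the held box. Check these against the map.

```bash
python3 -c "
from h import *
import pickle
d=pickle.load(open('w4.pkl','rb'))
c=np.array([528.02,222.82]);a=-0.23595;ax=np.array([np.cos(a),np.sin(a)]);ay=np.array([-ax[1],ax[0]])
for p,z,l in [((369,202),19,(-136,0)),((330,164),12,(-150,-45)),((418,208),12,(-150,45)),((328,192),12,(-128,-36)),((397,226),12,(-128,36))]:
  w=px2w(d,p,z)[:2]; print(p,w.round(1),'expected(map)',(c+l[0]*ax+l[1]*ay).round(1),(c+l[0]*ax-l[1]*ay).round(1))"
```

```text
(369, 202) [394.9 259.5] expected(map) [395.8 254.6] [395.8 254.6]
(330, 164) [371.5 221.6] expected(map) [371.7 214.1] [392.7 301.6]
(418, 208) [392.4 303.2] expected(map) [392.7 301.6] [371.7 214.1]
(328, 192) [394.6 224.8] expected(map) [395.2 217.7] [412.  287.7]
(397, 226) [411.4 289.6] expected(map) [412.  287.7] [395.2 217.7]
```

send_rows(delta_pos=[[-0.03,0.37,0.4],[-0.03,0.37,0.8],[0,0,0.8],[0,0,0.8],[0,0,0.3]], rotation=[[0,0,0],[0,0,0],[0,0,0],[0,0,0],[0,0,0]])

```text
time_s: 8.8
ee_pos: [431.8, 245.5, 25.5]
eef_rot: [0.31, -3.121, 0.002]
force: [-0.5, -0.2, -0.7]
width: 0.425
grip_force: 15.0
```

send_rows(delta_pos=[[0,0,0.15],[0,0,0.15],[0,0,0],[0,0,0],[0,0,0]], rotation=[[0,0,0],[0,0,0],[0,0,0],[0,0,0],[0,0,0]])

```text
time_s: 9.3
ee_pos: [434.2, 247.0, 20.2]
eef_rot: [-0.312, 3.124, 0.001]
force: [-0.1, 0.6, -1.2]
width: 0.423
grip_force: 15.0
```

send_rows(delta_pos=[[0.05,0,0.07],[0,0,0],[0,0,0],[0,0,0],[0,0,0]], rotation=[[0,0,0],[0,0,0],[0,0,0],[0,0,0],[0,0,0]])

```text
time_s: 9.8
ee_pos: [432.2, 246.6, 17.4]
eef_rot: [-0.312, 3.126, 0.0]
force: [-0.0, -0.3, -0.9]
width: 0.425
grip_force: 15.0
```

send_rows(delta_pos=[[0,0,0],[0,0,0],[0,0,0],[0,0,0],[0,0,0]], rotation=[[0,0,0],[0,0,0],[0,0,0],[0,0,0],[0,0,0]], jaw=0.4)

```text
time_s: 10.3
ee_pos: [432.2, 246.5, 17.4]
eef_rot: [-0.312, 3.126, 0.0]
force: [-0.5, -0.7, 0.4]
width: 0.7
grip_force: 0.0
```

send_rows(delta_pos=[[0,0,-0.3],[0,0,-0.8],[0,0,-1],[0,0,-1],[0,0,0]], rotation=[[0,0,0],[0,0,0],[0,0,0],[0,0,0],[0,0,0]])

```text
time_s: 10.8
ee_pos: [435.2, 247.8, 114.8]
eef_rot: [-0.312, 3.117, 0.004]
force: [1.5, 0.3, -0.3]
width: 0.699
grip_force: 0.0
```

```bash
python3 -c "
from h import *
go(555,-255,125)"
```

```text
t 10.8 p [435.2 247.8 114.8] yawY 0.199 zax [ 0.009  0.003 -1.   ] j [ 0.38  0.23  1.81  0.    1.09 -1.39] w 0.699 units [ -0.6  -17.22  -0.36]
```

send_rows(delta_pos=[[-0.04,-0.86,0],[-0.04,-0.86,0],[-0.04,-0.86,0],[-0.04,-0.86,0],[-0.04,-0.86,0]], rotation=[[0,0,0],[0,0,0],[0,0,0],[0,0,0],[0,0,0]], jaw=1)

```text
time_s: 11.3
ee_pos: [463.1, 120.2, 109.9]
eef_rot: [0.313, -3.125, -0.0]
force: [-0.5, 0.1, 0.4]
width: 1.002
grip_force: 0.0
```

send_rows(delta_pos=[[-0.04,-0.86,0],[-0.04,-0.86,0],[-0.04,-0.86,0],[-0.04,-0.86,0],[-0.04,-0.86,0]], rotation=[[0,0,0],[0,0,0],[0,0,0],[0,0,0],[0,0,0]])

```text
time_s: 11.8
ee_pos: [494.5, -5.0, 109.8]
eef_rot: [0.312, -3.125, -0.001]
force: [0.8, 0.5, -0.3]
width: 0.994
grip_force: 0.0
```

send_rows(delta_pos=[[-0.04,-0.86,0],[-0.04,-0.86,0],[-0.04,-0.86,0],[-0.04,-0.86,0],[-0.04,-0.86,0]], rotation=[[0,0,0],[0,0,0],[0,0,0],[0,0,0],[0,0,0]])

```text
time_s: 12.3
ee_pos: [525.9, -130.1, 109.7]
eef_rot: [0.312, -3.125, -0.001]
force: [0.1, -0.7, -0.1]
width: 1.0
grip_force: 0.0
```

send_rows(delta_pos=[[-0.03,-0.86,0],[-0.03,-0.86,0],[-0.03,-0.86,0],[-0.03,-0.86,0],[-0.03,-0.86,0]], rotation=[[0,0,0],[0,0,0],[0,0,0],[0,0,0],[0,0,0]])

```text
time_s: 12.8
ee_pos: [555.9, -255.6, 109.6]
eef_rot: [0.312, -3.125, -0.002]
force: [0.0, 0.0, -1.1]
width: 0.999
grip_force: 0.0
```

send_rows(delta_pos=[[0,0,0],[0,0,0],[0,0,0],[0,0,0],[0,0,0]], rotation=[[0,0,0],[0,0,0],[0,0,0],[0,0,0],[0,0,0]])

```text
time_s: 13.3
ee_pos: [556.2, -253.8, 110.5]
eef_rot: [0.314, -3.126, -0.001]
force: [0.0, 0.2, -0.9]
width: 1.0
grip_force: 0.0
```

```bash
python3 -c "
from h import *
go(555,-255,22)"
```

```text
t 13.3 p [ 556.2 -253.8  110.5] yawY 0.2 zax [-0.  0. -1.] j [-0.54  0.39  1.57  0.    1.18 -2.31] w 1.0 units [ 0.05 -0.03  2.95]
```

send_rows(delta_pos=[[0.04,-0.03,0.8],[0,0,0.8],[0,0,0.8],[0,0,0.4],[0,0,0.15]], rotation=[[0,0,0],[0,0,0],[0,0,0],[0,0,0],[0,0,0]])

```text
time_s: 13.8
ee_pos: [554.6, -255.2, 20.7]
eef_rot: [0.313, -3.124, -0.002]
force: [0.4, -0.1, 0.3]
width: 1.0
grip_force: 0.0
```

send_rows(delta_pos=[[0,0,0],[0,0,0],[0,0,0],[0,0,0],[0,0,0]], rotation=[[0,0,0],[0,0,0],[0,0,0],[0,0,0],[0,0,0]], jaw=-1)

```text
time_s: 14.3
ee_pos: [555.6, -256.2, 22.5]
eef_rot: [-0.312, 3.125, -0.001]
force: [1.0, 0.3, -1.1]
width: 0.605
grip_force: 0.0
```

send_rows(delta_pos=[[0,0,0],[0,0,0],[0,0,0],[0,0,0],[0,0,0]], rotation=[[0,0,0],[0,0,0],[0,0,0],[0,0,0],[0,0,0]])

```text
time_s: 14.8
ee_pos: [555.4, -256.0, 22.1]
eef_rot: [-0.312, 3.126, -0.0]
force: [-0.7, 0.6, 3.0]
width: 0.526
grip_force: 15.0
```

send_rows(delta_pos=[[0,0,-0.3],[0,0,-0.8],[0,0,-1],[0,0,-1],[0,0,0]], rotation=[[0,0,0],[0,0,0],[0,0,0],[0,0,0],[0,0,0]])

```text
time_s: 15.3
ee_pos: [558.1, -257.7, 119.5]
eef_rot: [-0.312, 3.119, -0.009]
force: [0.0, -0.1, 0.2]
width: 0.524
grip_force: 15.0
```

```bash
python3 -c "
from h import *
go(495.7,232.5,17.5)
d=cap('wrist','pics/w5.png')"
```

```text
t 15.3 p [ 558.1 -257.7  119.5] yawY 0.199 zax [ 0.008 -0.005 -1.   ] j [-0.55  0.39  1.56 -0.    1.19 -2.32] w 0.524 units [-1.17 16.45  3.3 ]
```

View pics/w5.png

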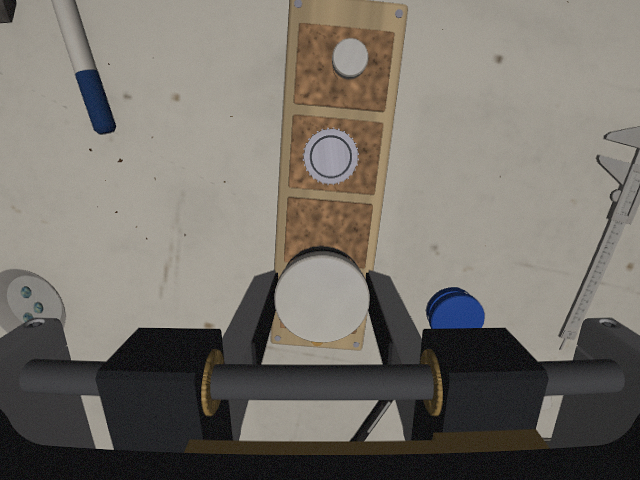

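Jar held level at (322,297). On to pad 2.

send_rows(delta_pos=[[-0.06,0.82,0],[-0.06,0.82,0],[-0.06,0.82,0],[-0.06,0.82,0],[-0.06,0.82,0]], rotation=[[0,0,0],[0,0,0],[0,0,0],[0,0,0],[0,0,0]])

```text
time_s: 15.85
ee_pos: [538.3, -132.3, 113.0]
eef_rot: [0.312, -3.123, -0.003]
force: [-0.2, 0.5, -0.3]
width: 0.526
grip_force: 15.0
```

send_rows(delta_pos=[[-0.06,0.82,0],[-0.06,0.82,0],[-0.06,0.82,0],[-0.06,0.82,0],[-0.06,0.82,0]], rotation=[[0,0,0],[0,0,0],[0,0,0],[0,0,0],[0,0,0]])

```text
time_s: 16.35
ee_pos: [522.8, -10.2, 113.1]
eef_rot: [0.312, -3.123, -0.001]
force: [-0.1, -0.2, -0.8]
width: 0.53
grip_force: 15.0
```

send_rows(delta_pos=[[-0.07,0.82,0],[-0.07,0.82,0],[-0.07,0.82,0],[-0.07,0.82,0],[-0.07,0.82,0]], rotation=[[0,0,0],[0,0,0],[0,0,0],[0,0,0],[0,0,0]])

```text
time_s: 16.85
ee_pos: [508.8, 112.2, 113.2]
eef_rot: [0.312, -3.123, -0.0]
force: [0.2, -0.2, -1.1]
width: 0.528
grip_force: 15.0
```

send_rows(delta_pos=[[-0.07,0.82,0],[-0.07,0.82,0],[-0.07,0.82,0],[-0.07,0.81,0],[-0.07,0.81,0]], rotation=[[0,0,0],[0,0,0],[0,0,0],[0,0,0],[0,0,0]])

```text
time_s: 17.35
ee_pos: [494.9, 234.0, 113.1]
eef_rot: [0.312, -3.123, 0.001]
force: [-0.2, 0.6, -0.7]
width: 0.53
grip_force: 15.0
```

send_rows(delta_pos=[[0,0,0],[0,0,0],[0,0,0],[0,0,0],[0,0,0]], rotation=[[0,0,0],[0,0,0],[0,0,0],[0,0,0],[0,0,0]])

```text
time_s: 17.85
ee_pos: [496.4, 232.6, 114.8]
eef_rot: [0.311, -3.126, 0.0]
force: [-0.7, 0.4, -1.2]
width: 0.528
grip_force: 15.0
```

```bash
python3 -c "
from h import *
go(495.7,232.5,17.5)"
```

```text
t 17.85 p [496.4 232.6 114.8] yawY 0.198 zax [-0. -0. -1.] j [ 0.31  0.3   1.7  -0.    1.13 -1.46] w 0.528 units [0.02 0.   3.24]
```

send_rows(delta_pos=[[0,0,0.8],[0,0,0.8],[0,0,0.8],[0,0,0.5],[0,0,0.2]], rotation=[[0,0,0],[0,0,0],[0,0,0],[0,0,0],[0,0,0]])

```text
time_s: 18.35
ee_pos: [495.3, 232.6, 20.4]
eef_rot: [0.311, -3.123, 0.001]
force: [0.4, 0.1, -0.7]
width: 0.526
grip_force: 15.0
```

send_rows(delta_pos=[[0,0,0.1],[0,0,0.02],[0,0,0],[0,0,0],[0,0,0]], rotation=[[0,0,0],[0,0,0],[0,0,0],[0,0,0],[0,0,0]])

```text
time_s: 18.85
ee_pos: [496.7, 233.6, 18.9]
eef_rot: [-0.312, 3.125, 0.001]
force: [-0.5, -0.2, -0.5]
width: 0.528
grip_force: 15.0
```

send_rows(delta_pos=[[0,0,0],[0,0,0],[0,0,0],[0,0,0],[0,0,0]], rotation=[[0,0,0],[0,0,0],[0,0,0],[0,0,0],[0,0,0]], jaw=0.4)

```text
time_s: 19.35
ee_pos: [496.3, 233.4, 18.3]
eef_rot: [-0.313, 3.126, 0.0]
force: [0.4, 0.0, -0.5]
width: 0.699
grip_force: 0.0
```

send_rows(delta_pos=[[0,0,-0.3],[0,0,-0.8],[0,0,-1],[0,0,-1],[0,0,0]], rotation=[[0,0,0],[0,0,0],[0,0,0],[0,0,0],[0,0,0]])

```text
time_s: 19.85
ee_pos: [499.5, 234.5, 116.0]
eef_rot: [-0.312, 3.117, 0.003]
force: [0.1, 0.3, 0.4]
width: 0.698
grip_force: 0.0
```

```bash
python3 -c "
from h import *
go(489.5,-266,120)"
```

```text
t 19.85 p [499.5 234.5 116. ] yawY 0.199 zax [ 0.009  0.003 -1.   ] j [ 0.31  0.3   1.7   0.    1.13 -1.46] w 0.698 units [  3.63 -16.29  -0.19]
```

send_rows(delta_pos=[[0.18,-0.81,0],[0.18,-0.81,0],[0.18,-0.81,0],[0.18,-0.81,0],[0.18,-0.81,0]], rotation=[[0,0,0],[0,0,0],[0,0,0],[0,0,0],[0,0,0]], jaw=1)

```text
time_s: 20.35
ee_pos: [493.2, 108.0, 110.7]
eef_rot: [0.313, -3.125, -0.0]
force: [-0.1, 0.1, 0.1]
width: 0.995
grip_force: 0.0
```

send_rows(delta_pos=[[0.18,-0.81,0],[0.18,-0.81,0],[0.18,-0.81,0],[0.18,-0.81,0],[0.18,-0.81,0]], rotation=[[0,0,0],[0,0,0],[0,0,0],[0,0,0],[0,0,0]])

```text
time_s: 20.85
ee_pos: [490.8, -16.3, 110.8]
eef_rot: [0.312, -3.125, -0.001]
force: [0.4, 0.5, 0.1]
width: 1.0
grip_force: 0.0
```

send_rows(delta_pos=[[0.17,-0.81,0],[0.17,-0.81,0],[0.17,-0.81,0],[0.17,-0.82,0],[0.17,-0.82,0]], rotation=[[0,0,0],[0,0,0],[0,0,0],[0,0,0],[0,0,0]])

```text
time_s: 21.35
ee_pos: [490.0, -140.9, 110.7]
eef_rot: [0.312, -3.125, -0.001]
force: [-0.0, -0.3, -0.0]
width: 1.0
grip_force: 0.0
```

send_rows(delta_pos=[[0.17,-0.82,0],[0.17,-0.82,0],[0.17,-0.82,0],[0.17,-0.82,0],[0.17,-0.82,0]], rotation=[[0,0,0],[0,0,0],[0,0,0],[0,0,0],[0,0,0]])

```text
time_s: 21.85
ee_pos: [489.4, -266.5, 110.6]
eef_rot: [0.312, -3.125, -0.002]
force: [-0.9, 0.5, 0.1]
width: 0.997
grip_force: 0.0
```

send_rows(delta_pos=[[0,0,0],[0,0,0],[0,0,0],[0,0,0],[0,0,0]], rotation=[[0,0,0],[0,0,0],[0,0,0],[0,0,0],[0,0,0]])

```text
time_s: 22.35
ee_pos: [490.0, -264.8, 111.3]
eef_rot: [-0.314, 3.126, 0.001]
force: [-0.2, 0.1, -0.1]
width: 1.002
grip_force: 0.0
```

```bash
python3 -c "
from h import *
go(489.5,-266,29)"
```

```text
t 22.35 p [ 490.  -264.8  111.3] yawY 0.2 zax [-0.  0. -1.] j [-0.62  0.32  1.69  0.    1.13 -2.39] w 1.002 units [ 0.02 -0.04  2.74]
```

send_rows(delta_pos=[[0.02,-0.04,0.8],[0,0,0.8],[0,0,0.7],[0,0,0.3],[0,0,0.12]], rotation=[[0,0,0],[0,0,0],[0,0,0],[0,0,0],[0,0,0]])

```text
time_s: 22.85
ee_pos: [489.3, -266.4, 28.9]
eef_rot: [0.313, -3.125, -0.002]
force: [-0.3, -0.1, 0.7]
width: 1.001
grip_force: 0.0
```

send_rows(delta_pos=[[0,0,0],[0,0,0],[0,0,0],[0,0,0],[0,0,0]], rotation=[[0,0,0],[0,0,0],[0,0,0],[0,0,0],[0,0,0]], jaw=-1)

```text
time_s: 23.35
ee_pos: [489.9, -267.3, 30.1]
eef_rot: [-0.312, 3.125, -0.001]
force: [-0.1, -0.0, 0.3]
width: 0.61
grip_force: 0.0
```

send_rows(delta_pos=[[0,0,0],[0,0,0],[0,0,0],[0,0,0],[0,0,0]], rotation=[[0,0,0],[0,0,0],[0,0,0],[0,0,0],[0,0,0]])

```text
time_s: 23.85
ee_pos: [489.6, -267.0, 29.7]
eef_rot: [0.312, -3.126, -0.0]
force: [-1.5, 0.3, 1.6]
width: 0.41
grip_force: 15.0
```

send_rows(delta_pos=[[0,0,-0.3],[0,0,-0.8],[0,0,-1],[0,0,-1],[0,0,0]], rotation=[[0,0,0],[0,0,0],[0,0,0],[0,0,0],[0,0,0]])

```text
time_s: 24.35
ee_pos: [492.4, -269.1, 127.2]
eef_rot: [-0.312, 3.119, -0.01]
force: [0.6, -0.0, -0.6]
width: 0.409
grip_force: 15.0
```

```bash
python3 -c "
from h import *
go(560,217,24)
d=cap('wrist','pics/w6.png')"
```

```text
t 24.35 p [ 492.4 -269.1  127.2] yawY 0.199 zax [ 0.008 -0.006 -1.   ] j [-0.62  0.3   1.67 -0.    1.16 -2.39] w 0.409 units [-5.4  15.46  3.37]
```

View pics/w6.png

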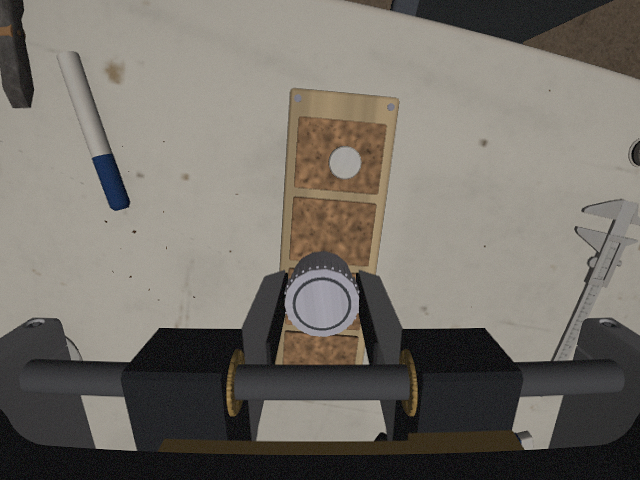

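Tin held at (322,303), looks level; vial still at (345,162). On to pad 3.

send_rows(delta_pos=[[-0.27,0.76,0],[-0.27,0.76,0],[-0.27,0.76,0],[-0.27,0.77,0],[-0.27,0.77,0]], rotation=[[0,0,0],[0,0,0],[0,0,0],[0,0,0],[0,0,0]])

```text
time_s: 24.9
ee_pos: [505.5, -145.4, 121.0]
eef_rot: [0.312, -3.123, -0.002]
force: [0.3, -0.3, -0.6]
width: 0.406
grip_force: 15.0
```

send_rows(delta_pos=[[-0.27,0.77,0],[-0.27,0.77,0],[-0.27,0.77,0],[-0.27,0.77,0],[-0.27,0.77,0]], rotation=[[0,0,0],[0,0,0],[0,0,0],[0,0,0],[0,0,0]])

```text
time_s: 25.4
ee_pos: [522.3, -24.4, 121.1]
eef_rot: [0.312, -3.123, -0.001]
force: [0.9, 0.4, -1.3]
width: 0.409
grip_force: 15.0
```

send_rows(delta_pos=[[-0.28,0.77,0],[-0.28,0.77,0],[-0.28,0.77,0],[-0.28,0.77,0],[-0.28,0.77,0]], rotation=[[0,0,0],[0,0,0],[0,0,0],[0,0,0],[0,0,0]])

```text
time_s: 25.9
ee_pos: [540.7, 96.9, 121.0]
eef_rot: [0.312, -3.123, -0.0]
force: [0.4, 0.8, -0.8]
width: 0.41
grip_force: 15.0
```

send_rows(delta_pos=[[-0.28,0.77,0],[-0.28,0.77,0],[-0.28,0.77,0],[-0.28,0.76,0],[-0.28,0.76,0]], rotation=[[0,0,0],[0,0,0],[0,0,0],[0,0,0],[0,0,0]])

```text
time_s: 26.4
ee_pos: [559.2, 217.6, 120.8]
eef_rot: [0.312, -3.123, 0.001]
force: [0.5, 0.0, -0.0]
width: 0.407
grip_force: 15.0
```

send_rows(delta_pos=[[0,0,0],[0,0,0],[0,0,0],[0,0,0],[0,0,0]], rotation=[[0,0,0],[0,0,0],[0,0,0],[0,0,0],[0,0,0]])

```text
time_s: 26.9
ee_pos: [560.2, 216.1, 122.7]
eef_rot: [0.311, -3.126, 0.0]
force: [-0.1, -0.8, -1.3]
width: 0.413
grip_force: 15.0
```

```bash
python3 -c "
from h import *
go(560,217,25)"
```

```text
t 26.9 p [560.2 216.1 122.7] yawY 0.198 zax [-0. -0. -1.] j [ 0.25  0.37  1.58 -0.    1.19 -1.52] w 0.413 units [-0.    0.03  3.26]
```

send_rows(delta_pos=[[0,0,0.8],[0,0,0.8],[0,0,0.8],[0,0,0.5],[0,0,0.2]], rotation=[[0,0,0],[0,0,0],[0,0,0],[0,0,0],[0,0,0]])

```text
time_s: 27.4
ee_pos: [559.1, 216.1, 28.1]
eef_rot: [0.311, -3.123, 0.001]
force: [-0.5, 1.0, -1.1]
width: 0.408
grip_force: 15.0
```

send_rows(delta_pos=[[0,0,0.12],[0,0,0.02],[0,0,0],[0,0,0],[0,0,0]], rotation=[[0,0,0],[0,0,0],[0,0,0],[0,0,0],[0,0,0]])

```text
time_s: 27.9
ee_pos: [560.7, 217.1, 26.2]
eef_rot: [-0.312, 3.125, 0.0]
force: [-0.0, 0.0, -0.8]
width: 0.411
grip_force: 15.0
```

send_rows(delta_pos=[[0,0,0],[0,0,0],[0,0,0],[0,0,0],[0,0,0]], rotation=[[0,0,0],[0,0,0],[0,0,0],[0,0,0],[0,0,0]], jaw=0.3)

```text
time_s: 28.4
ee_pos: [560.2, 217.0, 25.5]
eef_rot: [-0.312, 3.126, 0.0]
force: [0.2, 0.4, 0.8]
width: 0.652
grip_force: 0.0
```

send_rows(delta_pos=[[0,0,-0.3],[0,0,-0.8],[0,0,-1],[0,0,-1],[0,0,0]], rotation=[[0,0,0],[0,0,0],[0,0,0],[0,0,0],[0,0,0]])

```text
time_s: 28.9
ee_pos: [563.5, 217.9, 123.6]
eef_rot: [-0.312, 3.116, 0.002]
force: [1.7, -0.2, -0.4]
width: 0.646
grip_force: 0.0
```

send_rows(delta_pos=[[0.38,-0.75,0],[0.38,-0.75,0],[0.38,-0.75,0],[0.38,-0.75,0],[0.38,-0.75,0]], rotation=[[0,0,0],[0,0,0],[0,0,0],[0,0,0],[0,0,0]])

```text
time_s: 29.4
ee_pos: [525.7, 94.5, 117.9]
eef_rot: [0.313, -3.125, -0.0]
force: [0.6, -0.7, 0.3]
width: 0.649
grip_force: 0.0
```

send_rows(delta_pos=[[0.38,-0.75,0],[0.38,-0.75,0],[0.38,-0.75,0],[0.38,-0.75,0],[0.38,-0.75,0]], rotation=[[0,0,0],[0,0,0],[0,0,0],[0,0,0],[0,0,0]])

```text
time_s: 29.9
ee_pos: [492.1, -27.0, 118.0]
eef_rot: [0.312, -3.125, -0.001]
force: [0.6, -0.2, -0.9]
width: 0.647
grip_force: 0.0
```

send_rows(delta_pos=[[0.38,-0.74,0],[0.38,-0.74,0],[0.38,-0.74,0],[0.38,-0.74,0],[0.38,-0.74,0]], rotation=[[0,0,0],[0,0,0],[0,0,0],[0,0,0],[0,0,0]])

```text
time_s: 30.4
ee_pos: [458.3, -146.9, 118.0]
eef_rot: [0.312, -3.125, -0.001]
force: [-0.1, -0.3, 0.1]
width: 0.651
grip_force: 0.0
```

send_rows(delta_pos=[[0.38,-0.74,0],[0.37,-0.74,0],[0.37,-0.74,0],[0.37,-0.74,0],[0.37,-0.74,0]], rotation=[[0,0,0],[0,0,0],[0,0,0],[0,0,0],[0,0,0]])

```text
time_s: 30.9
ee_pos: [425.6, -266.7, 118.0]
eef_rot: [0.312, -3.125, -0.001]
force: [0.8, 0.9, 1.0]
width: 0.648
grip_force: 0.0
```

send_rows(delta_pos=[[0,0,0],[0,0,0],[0,0,0],[0,0,0],[0,0,0]], rotation=[[0,0,0],[0,0,0],[0,0,0],[0,0,0],[0,0,0]])

```text
time_s: 31.4
ee_pos: [426.6, -265.2, 118.5]
eef_rot: [-0.314, 3.126, 0.0]
force: [-0.1, 0.4, -0.3]
width: 0.652
grip_force: 0.0
```

```bash
python3 -c "
from h import *
go(426.3,-266.5,36)
d=cap('wrist','pics/w7.png')"
```

```text
t 31.4 p [ 426.6 -265.2  118.5] yawY 0.2 zax [ 0.  0. -1.] j [-0.7   0.23  1.79  0.    1.11 -2.47] w 0.652 units [ 0.02 -0.04  2.75]
```

View pics/w7.png

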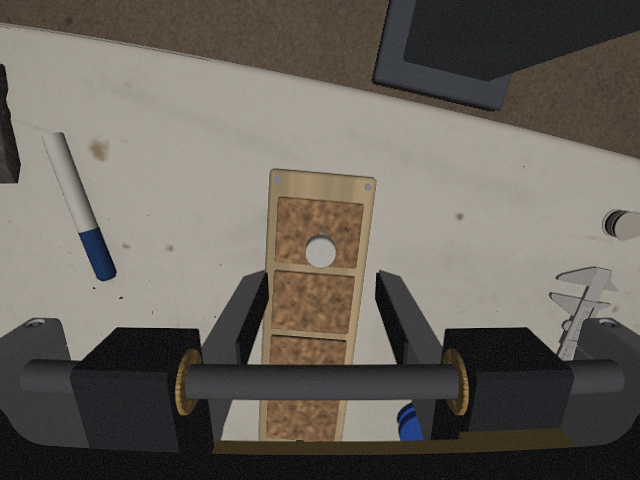

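Vial cap at (320,251), centred between the fingers. Descend and grip.

send_rows(delta_pos=[[0.02,-0.02,0.8],[0,0,0.8],[0,0,0.7],[0,0,0.3],[0,0,0.13]], rotation=[[0,0,0],[0,0,0],[0,0,0],[0,0,0],[0,0,0]])

```text
time_s: 31.95
ee_pos: [425.6, -266.2, 35.8]
eef_rot: [0.313, -3.125, -0.002]
force: [-0.1, 1.0, 0.2]
width: 0.653
grip_force: 0.0
```

send_rows(delta_pos=[[0,0,0],[0,0,0],[0,0,0],[0,0,0],[0,0,0]], rotation=[[0,0,0],[0,0,0],[0,0,0],[0,0,0],[0,0,0]], jaw=-1)

```text
time_s: 32.45
ee_pos: [426.2, -267.0, 37.0]
eef_rot: [-0.312, 3.125, -0.001]
force: [0.5, -0.6, -0.1]
width: 0.261
grip_force: 0.0
```

send_rows(delta_pos=[[0,0,0],[0,0,0],[0,0,0],[0,0,0],[0,0,0]], rotation=[[0,0,0],[0,0,0],[0,0,0],[0,0,0],[0,0,0]])

```text
time_s: 32.95
ee_pos: [426.1, -266.9, 36.9]
eef_rot: [-0.312, 3.126, -0.001]
force: [-0.2, 0.2, 4.8]
width: 0.237
grip_force: 15.0
```

send_rows(delta_pos=[[0,0,-0.3],[0,0,-0.8],[0,0,-1],[0,0,-1],[0,0,0]], rotation=[[0,0,0],[0,0,0],[0,0,0],[0,0,0],[0,0,0]])

```text
time_s: 33.45
ee_pos: [428.1, -268.6, 133.5]
eef_rot: [-0.312, 3.12, -0.009]
force: [0.6, -1.2, -0.6]
width: 0.24
grip_force: 15.0
```

```bash
python3 -c "
from h import *
go(624,201.5,31)
d=cap('wrist','pics/w8.png')"
```

```text
t 33.45 p [ 428.1 -268.6  133.5] yawY 0.199 zax [ 0.006 -0.005 -1.   ] j [-0.7   0.22  1.77  0.    1.14 -2.47] w 0.24 units [-9.49 14.09  3.37]
```

View pics/w8.png

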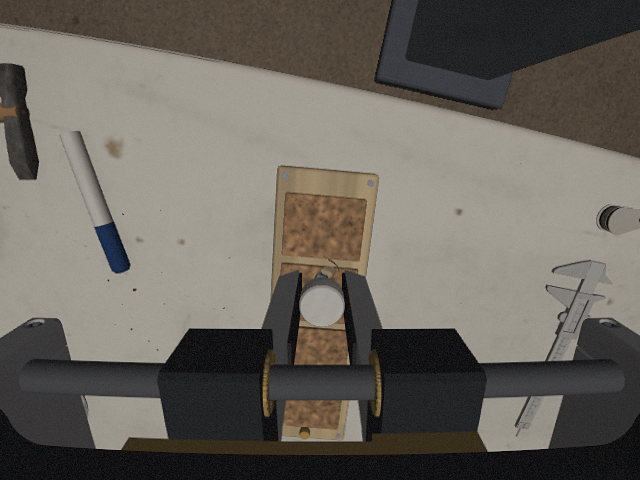

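Vial held at (322,303). On to pad 4.

send_rows(delta_pos=[[-0.48,0.7,0],[-0.48,0.7,0],[-0.48,0.7,0],[-0.48,0.7,0],[-0.48,0.7,0]], rotation=[[0,0,0],[0,0,0],[0,0,0],[0,0,0],[0,0,0]])

```text
time_s: 34.0
ee_pos: [474.8, -148.1, 127.9]
eef_rot: [0.312, -3.123, -0.003]
force: [-0.2, -0.1, -1.0]
width: 0.244
grip_force: 15.0
```

send_rows(delta_pos=[[-0.48,0.7,0],[-0.48,0.7,0],[-0.48,0.7,0],[-0.48,0.7,0],[-0.48,0.7,0]], rotation=[[0,0,0],[0,0,0],[0,0,0],[0,0,0],[0,0,0]])

```text
time_s: 34.5
ee_pos: [524.5, -31.2, 127.8]
eef_rot: [0.312, -3.123, -0.002]
force: [-0.2, -0.4, -0.2]
width: 0.241
grip_force: 15.0
```

send_rows(delta_pos=[[-0.48,0.7,0],[-0.48,0.7,0],[-0.48,0.7,0],[-0.48,0.7,0],[-0.48,0.7,0]], rotation=[[0,0,0],[0,0,0],[0,0,0],[0,0,0],[0,0,0]])

```text
time_s: 35.0
ee_pos: [574.3, 85.6, 127.6]
eef_rot: [0.312, -3.122, -0.0]
force: [-0.2, -0.5, -0.2]
width: 0.241
grip_force: 15.0
```

send_rows(delta_pos=[[-0.47,0.7,0],[-0.47,0.7,0],[-0.47,0.7,0],[-0.47,0.7,0],[-0.47,0.7,0]], rotation=[[0,0,0],[0,0,0],[0,0,0],[0,0,0],[0,0,0]])

```text
time_s: 35.5
ee_pos: [622.6, 202.3, 127.4]
eef_rot: [0.312, -3.122, 0.001]
force: [0.7, -1.2, -0.3]
width: 0.239
grip_force: 15.0
```

send_rows(delta_pos=[[0,0,0],[0,0,0],[0,0,0],[0,0,0],[0,0,0]], rotation=[[0,0,0],[0,0,0],[0,0,0],[0,0,0],[0,0,0]])

```text
time_s: 36.0
ee_pos: [623.4, 200.7, 129.7]
eef_rot: [0.311, -3.126, 0.0]
force: [0.5, 0.4, -0.1]
width: 0.244
grip_force: 15.0
```

```bash
python3 -c "
from h import *
go(624,201.5,32.3)"
```

```text
t 36.0 p [623.4 200.7 129.7] yawY 0.198 zax [-0. -0. -1.] j [ 0.21  0.44  1.44 -0.    1.26 -1.56] w 0.244 units [-0.03  0.02  3.25]
```

Release the vial, rise, then move aside to look.

send_rows(delta_pos=[[0,0,0.8],[0,0,0.8],[0,0,0.8],[0,0,0.5],[0,0,0.2]], rotation=[[0,0,0],[0,0,0],[0,0,0],[0,0,0],[0,0,0]])

```text
time_s: 36.5
ee_pos: [622.4, 200.8, 34.9]
eef_rot: [0.311, -3.123, 0.001]
force: [-0.6, 0.0, -0.5]
width: 0.24
grip_force: 15.0
```

send_rows(delta_pos=[[0,0,0.13],[0,0,0.02],[0,0,0],[0,0,0],[0,0,0]], rotation=[[0,0,0],[0,0,0],[0,0,0],[0,0,0],[0,0,0]])

```text
time_s: 37.0
ee_pos: [624.1, 201.7, 32.8]
eef_rot: [-0.312, 3.125, 0.0]
force: [0.1, -0.4, 0.2]
width: 0.241
grip_force: 15.0
```

send_rows(delta_pos=[[0,0,0],[0,0,0],[0,0,0],[0,0,0],[0,0,0]], rotation=[[0,0,0],[0,0,0],[0,0,0],[0,0,0],[0,0,0]], jaw=0)

```text
time_s: 37.5
ee_pos: [623.6, 201.6, 32.1]
eef_rot: [-0.312, 3.126, 0.0]
force: [0.4, -0.4, 0.6]
width: 0.499
grip_force: 0.0
```

send_rows(delta_pos=[[0,0,-0.3],[0,0,-0.8],[0,0,-1],[0,0,-1],[0,0,-1]], rotation=[[0,0,0],[0,0,0],[0,0,0],[0,0,0],[0,0,0]])

```text
time_s: 38.0
ee_pos: [623.6, 201.6, 157.0]
eef_rot: [-0.312, 3.125, 0.0]
force: [0.9, -0.2, 0.3]
width: 0.501
grip_force: 0.0
```

send_rows(delta_pos=[[0,-1,0],[0,-1,0],[0,-1,0],[0,-1,0],[0,-1,0]], rotation=[[0,0,0],[0,0,0],[0,0,0],[0,0,0],[0,0,0]])

```text
time_s: 38.5
ee_pos: [653.5, 53.5, 156.0]
eef_rot: [-0.313, 3.125, 0.0]
force: [0.4, 0.5, 0.0]
width: 0.497
grip_force: 0.0
```

send_rows(delta_pos=[[0,-1,0],[0,-1,0],[0,-1,0],[0,-1,0],[0,-1,0]], rotation=[[0,0,0],[0,0,0],[0,0,0],[0,0,0],[0,0,0]])

```text
time_s: 39.0
ee_pos: [683.2, -93.7, 155.9]
eef_rot: [-0.312, 3.125, -0.0]
force: [-0.2, -0.0, -1.0]
width: 0.497
grip_force: 0.0
```

send_rows(delta_pos=[[0,0,0],[0,0,0],[0,0,0],[0,0,0],[0,0,0]], rotation=[[0,0,0],[0,0,0],[0,0,0],[0,0,0],[0,0,0]])

```text
time_s: 39.5
ee_pos: [682.9, -91.3, 155.3]
eef_rot: [-0.315, 3.126, 0.0]
force: [0.1, 0.2, -0.4]
width: 0.497
grip_force: 0.0
```

```bash
python3 -c "
from h import *
import pickle
t=cap('top');pickle.dump(t,open('top2.pkl','wb'));s=cap('scene')
a=cv2.resize(t['frame'][155:325,150:260],None,fx=3.5,fy=3.5,interpolation=cv2.INTER_CUBIC)
b=cv2.resize(s['frame'][160:260,190:350],(400,250))
o=np.zeros((595,785,3),np.uint8);o[:,:385]=a;o[:250,385:]=b
cv2.imwrite('pics/fin.png',o)"
```

```text
(no output)
```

View pics/fin.png

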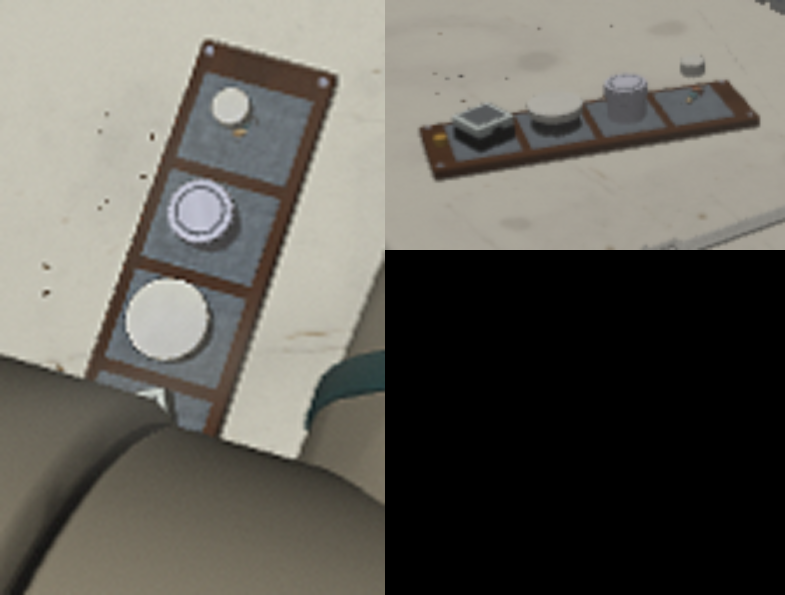

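All four stand upright, in the order box, jar, tin, vial from the stud: vial cap (231,105), tin (201,211), jar (167,319), with the box partly hidden by the arm. Check the offsets in the top camera.

```bash
python3 -c "
from h import *
import pickle
d=pickle.load(open('top2.pkl','rb'))
c=np.array([528.02,222.82]);a=-0.23595;ax=np.array([np.cos(a),np.sin(a)]);ay=np.array([-ax[1],ax[0]])
for n,p,z,q in [('vial',(231,105),58,99),('tin',(201,211),46,33),('jar',(167,319),36,-33)]:
  w=px2w(d,(150+p[0]/3.5,155+p[1]/3.5),z)[:2]-c; print(n,(w@ax-q).round(1),(w@ay).round(1))
for n,x,zz in[('pad1c',(140,434),12),('pad2c',(175,329),12),('pad3c',(210,228),12),('pad4c',(246,131),12)]:
  w=px2w(d,(150+x[0]/3.5,155+x[1]/3.5),zz)[:2]-c; print(n,(w@ax).round(1),(w@ay).round(1))"
```

```text
vial 0.6 0.0
tin 1.9 -0.1
jar 1.2 1.1
pad1c -100.4 1.3
pad2c -33.6 1.7
pad3c 32.5 1.4
pad4c 98.1 -0.2
```

```bash
python3 -c "
from h import *
print(job.sign_off())"
```

```text
the job is handed in; nothing more can be done
None
```

The job is handed in at about 40 s: gem box, jar, tin and vial stand upright on the dark board in that order from its stud, with the jar, tin and vial measured within 2 mm of their pad centres; the box was partly hidden in the last top view and is judged from the gripper position and the scene picture.

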